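Find the mould-press gap where the feeler blade drags

TASK

Check the three gaps of the mould press with the feeler blade: one gap is too wide (the blade goes in with no drag), one is too tight (the blade stops short of its collar), and one is right (the blade goes all the way in, against a clear drag). Find the right gap by feel and leave the blade in it, pushed fully home so that its collar meets the front of the press, and let go of it. Leave the tape roll, the mixing stick and the jar where they are.

Things in the scene. Friction and masses are not known exactly. Their poses are not given: they have to be found in the camera images.
- press: Fixed low mould press: grey head 100 (x) x 250 (y) mm, top at z 62, black knobs to z 76 mm. Origin: underside, below the head's centre; x into the press, z up. Front face at x = -50 mm with three mouths 75 mm apart, 46 mm wide, 12 mm high. The 25 mm thick aluminium base is the gaps' floor and stands out 30 mm before the front face as a sill.
- mouth_right (a point): Right-hand (-y) mouth: centre of its lower edge, on the front face, at floor level of the gap. Axes as the press. Behind each mouth a steel upper jaw ramps down (all look alike, order varies). Wide gap: solid jaw 9 mm above the floor.
- mouth_middle (a point): The same point of the middle mouth. Tight gap (any of the three): solid jaw, lets the blade in by 10 to 28 mm and stops it.
- mouth_left (a point): The same point of the left-hand (+y) mouth. Right gap (any of the three): sprung jaw 3 mm above the floor, lifted by the blade from 20 to 54 mm inside on; it presses the blade with 6 to 9 N, a drag of about 3 to 10 N.
- feeler: Loose feeler gauge, about 120 g, flat: steel blade 30 mm wide, 5 mm thick, top bevelled to 1.5 mm over the last 21 mm. Origin: underside, below the handle's middle; x to the nose (x = 111 mm; rear -25). Collar 64 mm wide, z 2.5 to 18 mm, front at x = 50 mm: stops on the press with 61 mm of blade inside. Black handle 44 (x) x 16 (y) mm, z 5 to 50 mm: pinch it across y.
- feeler_nose (a point): Middle of the tip of the blade, 111 mm ahead of the handle's middle, 1 mm above the blade's underside.
- feeler_grip (a point): Grip point in the middle of the handle, 30 mm above the blade's underside.
- masking_tape: Loose roll of masking tape, 100 mm across, 24 mm high; bystander. Origin: centre of the underside.
- mixing_stick: Loose wooden mixing stick, 150 mm long, 18 mm wide, 9 mm thick; bystander. Origin: centre of the underside, length along y.
- confetti_jar: Loose jar of confetti, 39 mm across, 82 mm high; bystander. Origin: centre of the underside.
Mind the look-alikes: they are no part of the job. There is more than one size of the feeler; the one meant has the size given above.

How it is judged:
By the outcome, as a careful person would: the job done as asked, in the order asked, and still so for the second after the job is handed in, with the robot touching nothing.
It also fails if it takes over 64 s, if anything falls off the work surface, if the arm or the gripper's body presses on something with over 40 N, if the wrist force passes 120 N, or if a joint passes its speed limit or range.

ROBOT

A 6-joint arm with a two-finger parallel gripper is mounted at the origin on a cart in front of the work surface, level with it; the furniture and walls round the work are solid. World frame = base frame: x ahead of the robot, y to its left, z up, the work surface at z = 0. Lengths are in mm, angles in rad, forces in N, time in s.
With the tool pointing down it reaches from about 425 to 1125 mm from the base axis. Payload 14.9 kg.
Tool frame: the origin (TCP) lies at the very end of the fingers, on their centre line; the grasp point (between the pads) lies 19 mm behind it (manip.grip_depth is the z of the grasp point in the tool frame, in mm); z points along the fingers, y is the line along which they close (so a half turn about z gives the same grasp; the last joint's range is limited). The gripper opens to 91 mm and grips with 3 to 60 N. Pads are 32 mm wide; open, the fingers measure 118 mm over their backs; the gripper's body (76 mm by 178 mm) begins 60 mm behind the grasp point.
Start: joints at [-1.247, 0.379, 1.734, -0, 1.028, -0.033], TCP at [244.491, -655.928, 191.932] pointing down, gripper open.
Joint ranges: [-2.77, 2.77], [-0.74, 2.19], [0, 2.66], [-1.06, 4.2], [0.31, 2.87], [-3.08, 3.08]. Speed limits (rad/s): [1.89, 1.89, 2.39, 3.14, 3.14, 3.14].

INTERFACE

Orientations are given as a unit quaternion [x, y, z, w].
In Python, from rig import manip gives the robot as it stands.
- The arm moves only by the shell command python3 -m inch 'ROWS'. ROWS is JSON, a list of rows, each a list of 7 numbers: the shift along the tool's x, y, z in mm, then the turn, a rotation vector about the tool's x, y, z in rad, then the closure, from 0 (fully open) to 1 (shut). A call has 1 to 8 rows; each row is the pose to reach, as a shift and turn from the pose commanded when the call began, along the tool's axes at that moment; what a row does not reach only later rows make up. A row lasts 1/8 s, in which the tool goes at most 62.5 mm and 10.7 degrees, less where a joint would pass 70% of its speed; a pose out of reach is approached as far as the arm can. A call with a gripper value outside its range is refused whole. The fingers move at their own pace and stop on an object; the grip force is fixed at half the most. Time passes only in rows, so rows that repeat a pose let the fingers close. It gives the time, the measured TCP pose, the force, the opening and the grip force at its end, in the units of the state.
- manip.read_state(): the state, without advancing time (a new reading comes with each control period).
- manip.grab_frame(name): name is "scene" or "top" or "wrist"; returns (picture, depth): 420x560x3 uint8, blue, green, red; 420x560 float32, mm along the optical axis (not along the pixel's ray), 0 where there is no reading.
- manip.get_calibration(name): a dict with "K" (3x3 intrinsics, pixels), "T" (4x4, takes a point from camera to world coordinates). Camera axes: x right, y up, looking along -z (the intrinsics and any distortion apply to the point x, -y, -z); pixel columns grow to the right and rows downward; lengths in mm; the calibration is good to about 2 mm. The wrist camera is an equidistant fisheye: a pixel r from the principal point sees the ray r / f radians off the axis. A picture is of the moment at which its call begins: read the wrist's pose just before it. get_calibration takes no time and is no camera call; for the wrist camera it gives the pose at the moment of the call.
- manip.hand_in(): hands the job in; it is judged then, once.
The state is a dict: "clock": time; "qpos": joint angles; "dq": joint speeds; "effort": joint torques, N m; "ee_pos": TCP position; "ee_rot": TCP orientation; "force": force on the tool from outside, world axes, zero at the start; "ft_torque": the same for the moment, N m; "grip_width": finger opening in mm; "finger_force": force on a finger pad.
Only numpy, scipy, OpenCV 4.12 (cv2) and the standard library are available. Lean on these libraries where they do the work, as an engineer would, in place of code of your own. Each camera call takes 0.05 s, during which the arm holds its last target. There are 200 camera calls.

## Working session

There is one attempt and no reset: what is moved stays moved. The work goes in short steps, Python scripts to look and compute and a shell command to move; the robot and the scene stay as the last step left them, time stands still between calls to the robot, and variables do not carry over. Pictures are saved under pics/ and viewed, at most 10 in all, crops included, and the job is handed in when it is done.

```bash
mkdir -p pics; ls; cat > h.py <<'E'
import numpy as np, cv2
from rig import manip
from scipy.spatial.transform import Rotation as R
def cloud(name):
    cal=manip.get_calibration(name); im,d=manip.grab_frame(name)
    K=np.array(cal["K"]);T=np.array(cal["T"])
    v,u=np.mgrid[0:420,0:560].astype(float)
    x=(u-K[0,2])/K[0,0]; y=(v-K[1,2])/K[1,1]
    if name=="wrist":
        th=np.hypot(x,y); s=np.tan(np.minimum(th,1.5))/np.maximum(th,1e-9); x=x*s; y=y*s
    P=np.stack([x*d,-y*d,-d],-1)@T[:3,:3].T+T[:3,3]
    P[d==0]=np.nan
    return im,d,P
E
python3 - <<'E'
from h import *
for n in("scene","top"):
    im,d,P=cloud(n); cv2.imwrite(f"pics/{n}.png",im); np.save(n,P)
    c=manip.get_calibration(n); print({k:np.round(v,2).tolist() if k in"KT" else v for k,v in c.items()})
print(manip.read_state())
E
```

```text
pics
{'K': [[438.97, 0.0, 282.28], [0.0, 438.97, 204.47], [0.0, 0.0, 1.0]], 'T': [[-0.89, 0.36, -0.28, 233.83], [-0.45, -0.69, 0.56, 619.22], [0.01, 0.62, 0.78, 934.18], [0.0, 0.0, 0.0, 1.0]]}
{'K': [[531.89, 0.0, 280.49], [0.0, 531.89, 208.13], [0.0, 0.0, 1.0]], 'T': [[-0.0, 1.0, -0.04, 491.0], [-1.0, -0.0, 0.02, -16.67], [0.02, 0.04, 1.0, 1356.87], [0.0, 0.0, 0.0, 1.0]]}
{'clock': 0.1, 'qpos': array([-1.24731209e+00,  3.79368522e-01,  1.73474911e+00,  2.38244483e-05,
        1.02848324e+00, -3.33179331e-02]), 'dq': array([ 0.00103888, -0.00117552, -0.00102039,  0.00059005,  0.00192331,
        0.00062565]), 'effort': array([-1.39274478e-03, -7.65039039e+01, -4.35290515e+01,  6.52431278e-02,
        3.98900430e-02, -2.50892759e-05]), 'ee_pos': array([ 244.3595837 , -655.54564002,  191.33194271]), 'ee_rot': array([ 9.84129655e-01,  1.77450184e-01, -6.27891036e-05, -5.00290534e-04]), 'force': array([-0.25321903,  0.03344092,  0.458606  ]), 'ft_torque': array([0.00379369, 0.03181112, 0.02988393]), 'finger_force': 0.0, 'grip_width': 91.17876605363382}
```

View pics/top.png

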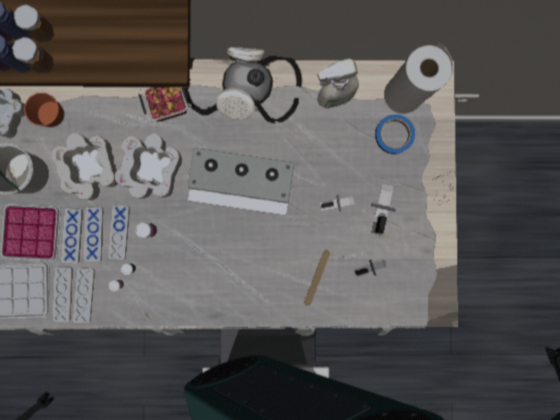

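View pics/scene.png

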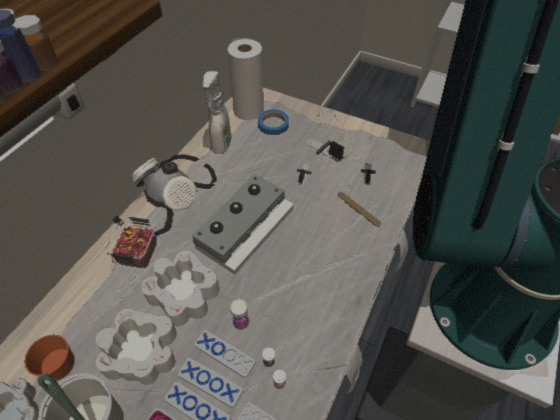

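Look-alikes: feelers at top (382,208) (largest), (337,203) and (372,268) (both small). The press is at (241,180), its sill facing the robot. The tape is at (395,134), the stick at (317,277) and the jar at (145,230).

```bash
python3 - <<'E'
from h import *
P=np.load("top.npy"); im=cv2.imread("pics/top.png")
crop=im[140:300,300:430]; cv2.imwrite("pics/crop.png",cv2.resize(crop,None,fx=4,fy=3.7,interpolation=cv2.INTER_CUBIC))
# press head top
m=((abs(P[...,2]-62)<5)).astype(np.uint8); m[:130]=0;m[230:]=0;m[:,:183]=0;m[:,300:]=0
n,l,s,c=cv2.connectedComponentsWithStats(m); i=1+s[1:,4].argmax(); 
Q=P[l==i]; r=cv2.minAreaRect(Q[:,:2].astype(np.float32)); print("head",s[i],r,cv2.boxPoints(r),np.median(Q[:,2]))
m=((abs(P[...,2]-25)<5)).astype(np.uint8); m[:130]=0;m[230:]=0;m[:,:183]=0;m[:,300:]=0
n,l,s,c=cv2.connectedComponentsWithStats(m); i=1+s[1:,4].argmax(); 
Q=P[l==i]; r=cv2.minAreaRect(Q[:,:2].astype(np.float32)); print("sill",s[i],r,cv2.boxPoints(r),np.median(Q[:,2]))
g=im.max(2); 
m=((g<60)).astype(np.uint8); m[:175]=0;m[290:]=0;m[:,:310]=0;m[:,415:]=0
n,l,s,c=cv2.connectedComponentsWithStats(m)
for i in range(1,n):
  if s[i,4]>15:
    Q=P[l==i]; print("black",s[i],c[i],np.nanmedian(Q,0).round(1),np.nanmax(Q[:,2]))
print("ground z",np.nanmedian(P[240:290,200:290,2]))
E
```

```text
head [ 188  148  106   55 3528] ((630.619140625, 58.66985321044922), (250.0916748046875, 100.41179656982422), 81.46398162841797) [[562.4087   -57.538704]
 [661.70825  -72.44294 ]
 [698.8296   174.87842 ]
 [599.53     189.78265 ]] 61.50438939231185
sill [ 188  189  100   27 1122] ((566.6089477539062, 68.21485137939453), (249.64524841308594, 30.726049423217773), 81.44808197021484) [[532.8549   -52.935364]
 [563.2393   -57.5045  ]
 [600.363    189.36507 ]
 [569.9786   193.9342  ]] 24.31619281486735
black [322 203  11   4  29] [326.89655172 204.37931034] [ 560.6 -155.5   32.9] 37.64280770549294
black [374 216  12  18 143] [379.9020979  224.44755245] [ 508.4 -285.1   46.8] 55.34092031469186
black [355 268  13   7  57] [361.19298246 271.15789474] [ 393.5 -239.9   30.8] 40.02051805983342
ground z 1.699559432840033
```

View pics/crop.png

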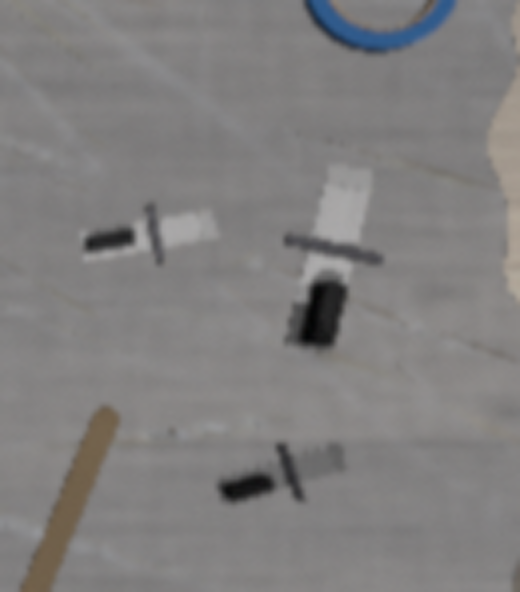

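The big one at (382,208) has a collar about 61 mm wide and a handle top near z 50, so it matches the description. Its handle is at about (508,-285) and its yaw is about -0.24. I'll move above it.

```bash
python3 -m inch '[[47,-32,0,0,0,0.1,0],[100,-70,0,0,0,0.2,0],[150,-105,0,0,0,0.3,0],[200,-140,10,0,0,0.4,0],[250,-175,20,0,0,0.5,0],[300,-205,30,0,0,0.6,0],[345,-235,40,0,0,0.6,0],[377,-256,40,0,0,0.6,0]]'; python3 -m inch '[[0,0,0,0,0,0,0]]'; python3 - <<'E'
from h import *
s=manip.read_state();print(s['ee_pos'],s['ee_rot'],s['force'],s['clock'])
im,d,P=cloud("wrist"); np.save("w1",P); cv2.imwrite("pics/w1.png",im); c=manip.get_calibration("wrist");print(np.round(c["T"],2).tolist(),np.round(c["K"],1).tolist())
E
```

```text
clock: 1.1
ee_pos: [508.8, -282.1, 151.0]
ee_rot: [0.993, -0.121, -0.001, -0.0]
force: [-0.1, 0.0, -0.8]
grip_width: 91.5
finger_force: 0.0
clock: 1.23
ee_pos: [509.2, -282.5, 151.6]
ee_rot: [0.993, -0.12, -0.0, -0.0]
force: [-0.5, -0.2, 0.2]
grip_width: 91.0
finger_force: 0.0
[ 509.24070026 -282.47236507  151.59300837] [ 9.92789489e-01 -1.19870480e-01 -2.58075877e-04 -1.79856694e-04] [-0.48090099 -0.1674987   0.15879892] 1.225
[[-0.24, 0.94, 0.25, 580.78], [-0.97, -0.23, -0.06, -301.31], [0.0, -0.26, 0.97, 344.15], [0.0, 0.0, 0.0, 1.0]] [[325.2, 0.0, 277.1], [0.0, 325.2, 204.4], [0.0, 0.0, 1.0]]
```

View pics/w1.png

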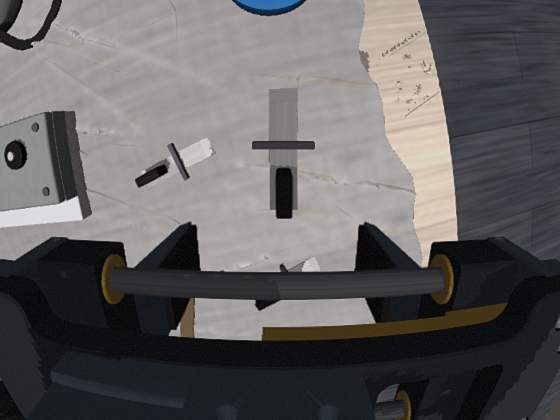

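The wrist view shows the blade pointing straight up the picture (columns 270–298, nose at row 88), the collar at (283,145) and the handle at (284,192). The tool's yaw looks right. Next I'll measure the position.

```bash
python3 - <<'E'
from h import *
P=np.load("w1.npy"); s=manip.read_state(); Rt=R.from_quat(s['ee_rot']); t=s['ee_pos']
W=P[80:225,240:325].reshape(-1,3)
L=Rt.inv().apply(W-t); z=W[:,2]
f=lambda m,n:print(n,m.sum(),"tool x %.1f..%.1f y %.1f..%.1f ymid %.1f z %.1f"%(*np.percentile(L[m,0],[2,98]),*np.percentile(L[m,1],[2,98]),np.median(L[m,1]),np.median(z[m])))
f(z>42,"handle top")
m=(z>11)&(z<22)&(L[:,0]>25);f(m,"collar")
m=(z>11)&(z<22)&(L[:,0]>25); a=np.polyfit(L[m,1],L[m,0],1);print("collar slope",a)
b=(z>3.5)&(z<8)&(L[:,0]>60);f(b,"blade")
a=np.polyfit(L[b,0],L[b,1],1);print("blade slope",a); f((z<3)&(L[:,0]>60),"ground")
E
```

```text
handle top 768 tool x -18.1..23.6 y -1.9..13.2 ymid 5.6 z 49.4
collar 519 tool x 43.9..51.9 y -25.1..35.2 ymid 6.9 z 17.7
collar slope [1.03516952e-02 4.80164072e+01]
blade 1823 tool x 60.7..115.1 y -37.4..45.6 ymid 3.0 z 4.3
blade slope [-0.13102704 13.44661206]
ground 1986 tool x 61.5..114.3 y -38.6..46.8 ymid 9.1 z 2.3
```

```bash
python3 -m inch '[[2.5,5.5,40,0,0,0,0],[2.5,5.5,90,0,0,0,0],[2.5,5.5,120,0,0,0,0],[2.5,5.5,140,0,0,0,0],[2.5,5.5,140,0,0,0,0]]'; python3 -m inch '[[0,0,0,0,0,0,1],[0,0,0,0,0,0,1],[0,0,0,0,0,0,1],[0,0,0,0,0,0,1],[0,0,0,0,0,0,1],[0,0,0,0,0,0,1]]'
```

```text
clock: 1.9
ee_pos: [508.5, -290.5, 11.1]
ee_rot: [0.993, -0.122, -0.001, -0.0]
force: [-0.4, 0.4, 0.6]
grip_width: 91.2
finger_force: 0.0
clock: 2.65
ee_pos: [509.4, -290.3, 11.9]
ee_rot: [0.993, -0.121, -0.0, -0.0]
force: [0.4, -0.2, 0.7]
grip_width: 34.4
finger_force: 0.0
```

```bash
python3 -m inch '[[0,0,0,0,0,0,1],[0,0,0,0,0,0,1],[0,0,0,0,0,0,1],[0,0,0,0,0,0,1]]'; python3 -m inch '[[0,0,-30,0,0,0,1],[0,0,-60,0,0,0,1],[0,0,-80,0,0,0,1],[0,0,-80,0,0,0,1]]'; python3 - <<'E'
from h import *
im,d,P=cloud("wrist"); cv2.imwrite("pics/w2.png",im)
s=manip.read_state(); Rt=R.from_quat(s['ee_rot']); t=s['ee_pos']
L=Rt.inv().apply(P.reshape(-1,3)-t).reshape(P.shape); z=L[...,2]
m=(L[...,0]>10)&(L[...,0]<130)&(abs(L[...,1])<45)&(z<40)&(z>-15)
for lo,hi in((40,47),(47,53),(53,60),(60,75),(75,90),(90,105),(105,125)):
    k=m&(L[...,0]>lo)&(L[...,0]<hi); 
    if k.sum(): print(lo,hi,k.sum(),"y %.1f %.1f z %.1f"%(*np.percentile(L[k][:,1],[2,98]),np.median(L[k][:,2])),"xmax %.1f"%L[k][:,0].max())
E
```

```text
clock: 3.15
ee_pos: [509.3, -290.3, 11.8]
ee_rot: [0.993, -0.121, -0.0, -0.0]
force: [0.5, -0.1, -2.2]
grip_width: 15.6
finger_force: 30.0
clock: 3.65
ee_pos: [510.1, -290.7, 93.1]
ee_rot: [0.993, -0.121, 0.001, 0.0]
force: [-0.5, 0.1, -1.7]
grip_width: 15.8
finger_force: 30.0
40 47 824 y -30.2 30.7 z -7.2 xmax 47.0
47 53 1084 y -29.8 30.0 z -6.2 xmax 53.0
53 60 564 y -14.2 13.9 z 5.7 xmax 60.0
60 75 1172 y -14.3 14.4 z 5.7 xmax 74.8
75 90 1191 y -14.3 14.4 z 5.7 xmax 90.0
90 105 1165 y -14.3 14.2 z 6.9 xmax 104.9
105 125 447 y -14.6 14.4 z 8.6 xmax 111.0
```

View pics/w2.png

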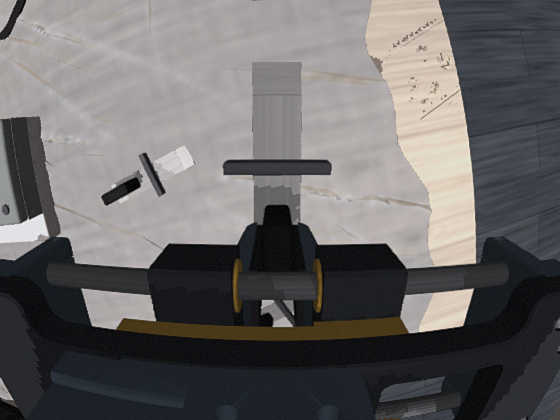

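The grip is good: the nose is 111 mm ahead of the TCP, centred, and the underside is about 11.8 mm below the TCP. Next I'll hover before the right mouth and take a look from close by.

```bash
python3 -m inch '[[-20,-40,-10,0,0,-0.03,1],[-42,-86,-10,0,0,-0.06,1],[-65,-132,-10,0,0,-0.0935,1],[-88,-180,-10,0,0,-0.0935,1],[-112,-230,-10,0,0,-0.0935,1],[-129,-264,-10,0,0,-0.0935,1],[-135,-277,-10,0,0,-0.0935,1],[-135,-277,-10,0,0,-0.0935,1]]'; cat > look.py <<'E'
from h import *
import sys
s=manip.read_state(); Rt=R.from_quat(s['ee_rot']); t=s['ee_pos']; print("yaw",2*np.arctan2(s['ee_rot'][1],s['ee_rot'][0]),t.round(1),s['force'])
im,d,P=cloud("wrist"); cv2.imwrite("pics/%s.png"%sys.argv[1],im); np.save(sys.argv[1],P)
h=(abs(P[...,2]-62)<4)&(P[...,0]>530)&(P[...,0]<720)&(abs(P[...,1]-60)<150)
for n,m in(("head",h),("sill",(abs(P[...,2]-25)<4)&(P[...,0]>510)&(P[...,0]<610)&(abs(P[...,1]-60)<150))):
    n_,l,st,c=cv2.connectedComponentsWithStats(m.astype(np.uint8)); i=1+st[1:,4].argmax(); Q=P[l==i]
    r=cv2.minAreaRect(Q[:,:2].astype(np.float32)); print(n,r,cv2.boxPoints(r).round(1).tolist(),np.median(Q[:,2]))
E
python3 look.py w3
```

```text
clock: 4.7
ee_pos: [444.8, 11.3, 101.3]
ee_rot: [0.997, -0.074, -0.0, 0.0]
force: [0.7, -0.3, -1.9]
grip_width: 15.8
finger_force: 30.0
yaw -0.14830571714579827 [444.8  11.3 101.3] [ 0.72707702 -0.26256707 -1.87705009]
head ((614.4580688476562, 61.964866638183594), (250.4475860595703, 68.54851531982422), 81.36344146728516) [[561.7999877929688, -56.70000076293945], [629.5, -67.0], [667.0999755859375, 180.60000610351562], [599.4000244140625, 190.89999389648438]] 61.668373564237896
sill ((567.810302734375, 69.09849548339844), (250.54855346679688, 32.92323303222656), 81.57022857666016) [[533.2000122070312, -52.400001525878906], [565.7000122070312, -57.20000076293945], [602.5, 190.60000610351562], [569.9000244140625, 195.39999389648438]] 24.6725442116595
```

View pics/w3.png

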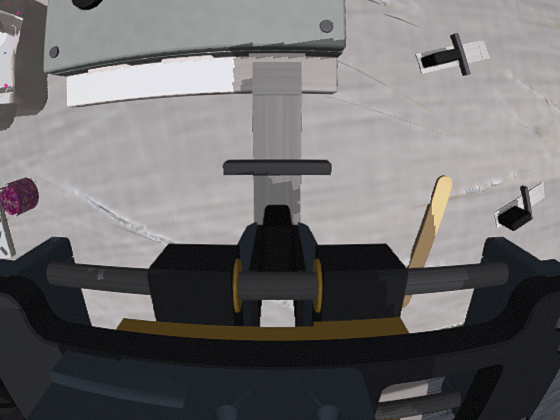

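The picture shows the blade's nose at (277,62), over the sill and just in front of the face. The press front edge agrees with the top view within 1 mm. I'll lower the blade onto the sill.

```bash
python3 -m inch '[[0,0,30,0,0,0,1],[0,0,50,0,0,0,1],[0,0,60,0,0,0,1],[0,0,62,0,0,0,1],[0,0,62,0,0,0,1]]'; python3 -m inch '[[0,0,1,0,0,0,1],[0,0,1,0,0,0,1]]';python3 -m inch '[[0,0,1,0,0,0,1],[0,0,1,0,0,0,1]]'
```

```text
clock: 5.38
ee_pos: [445.5, 10.8, 40.3]
ee_rot: [0.997, -0.075, 0.0, -0.0]
force: [0.8, -0.1, -1.1]
grip_width: 15.6
finger_force: 30.0
clock: 5.62
ee_pos: [445.4, 11.0, 39.3]
ee_rot: [0.997, -0.075, 0.0, -0.0]
force: [-0.6, 0.8, -0.7]
grip_width: 16.1
finger_force: 30.0
clock: 5.88
ee_pos: [445.1, 11.1, 38.0]
ee_rot: [0.997, -0.075, 0.0, -0.0]
force: [0.7, 0.2, -1.1]
grip_width: 16.2
finger_force: 30.0
```

```bash
python3 -m inch '[[0,0,0.7,0,0,0,1],[0,0,0.7,0,0,0,1]]'; python3 -m inch '[[0,0,0.7,0,0,0,1],[0,0,0.7,0,0,0,1]]'; python3 -m inch '[[0,0,0.5,0,0,0,1],[0,0,0.5,0,0,0,1]]'
```

```text
clock: 6.12
ee_pos: [445.1, 11.0, 37.2]
ee_rot: [0.997, -0.075, -0.0, 0.0]
force: [0.1, 0.0, -1.3]
grip_width: 15.6
finger_force: 30.0
clock: 6.38
ee_pos: [445.2, 11.0, 36.6]
ee_rot: [0.997, -0.075, 0.0, -0.0]
force: [-0.4, 0.2, 0.4]
grip_width: 15.8
finger_force: 30.0
clock: 6.62
ee_pos: [445.3, 11.1, 36.1]
ee_rot: [0.997, -0.075, 0.0, -0.0]
force: [-0.9, 1.0, 2.3]
grip_width: 15.8
finger_force: 30.0
```

```bash
python3 -m inch '[[6,0,-0.3,0,0,0,1],[12,0,-0.3,0,0,0,1],[18,0,-0.3,0,0,0,1],[23,0,-0.3,0,0,0,1],[23,0,-0.3,0,0,0,1]]'; for i in 1; do python3 -m inch '[[2,0,0,0,0,0,1],[4,0,0,0,0,0,1]]'; python3 -m inch '[[2,0,0,0,0,0,1],[4,0,0,0,0,0,1]]'; python3 -m inch '[[2,0,0,0,0,0,1],[4,0,0,0,0,0,1]]'; done | grep -E "ee_pos|^force|clock"
```

```text
clock: 7.25
ee_pos: [468.4, 7.5, 36.3]
ee_rot: [0.997, -0.075, 0.0, -0.0]
force: [1.4, 0.7, 0.4]
grip_width: 16.1
finger_force: 30.0
clock: 7.5
ee_pos: [471.8, 7.0, 36.4]
force: [-1.3, 0.4, 1.9]
clock: 7.75
ee_pos: [475.8, 6.4, 36.3]
force: [-1.2, 0.0, 2.4]
clock: 8.0
ee_pos: [479.9, 5.8, 36.4]
force: [-2.5, 0.4, 3.2]
```

```bash
{ python3 -m inch '[[2,0,0,0,0,0,1],[4,0,0,0,0,0,1]]'; python3 -m inch '[[2,0,0,0,0,0,1],[4,0,0,0,0,0,1]]'; python3 -m inch '[[2,0,0,0,0,0,1],[4,0,0,0,0,0,1]]'; } | grep -E "ee_pos|^force|clock"
```

```text
clock: 8.25
ee_pos: [483.9, 5.2, 36.4]
force: [-3.2, -0.2, 3.7]
clock: 8.5
ee_pos: [487.8, 4.6, 36.4]
force: [-1.6, 0.5, 3.9]
clock: 8.75
ee_pos: [491.7, 4.0, 36.4]
force: [-1.9, 1.1, 5.5]
```

```bash
{ python3 -m inch '[[2,0,-0.6,0,0,0,1],[4,0,-0.6,0,0,0,1]]'; python3 -m inch '[[3,0,-0.2,0,0,0,1],[6,0,-0.2,0,0,0,1]]'; python3 -m inch '[[3,0,0,0,0,0,1],[6,0,0,0,0,0,1]]';python3 -m inch '[[3,0,0,0,0,0,1],[6,0,0,0,0,0,1]]'; } | grep -E "ee_pos|^force|clock"
```

```text
clock: 9.0
ee_pos: [495.6, 3.4, 36.8]
force: [0.4, 0.5, -1.6]
clock: 9.25
ee_pos: [501.4, 2.5, 37.0]
force: [-0.4, -0.3, -4.5]
clock: 9.5
ee_pos: [506.2, 1.7, 36.7]
force: [-7.8, 1.3, 3.7]
clock: 9.75
ee_pos: [511.9, 0.9, 36.7]
force: [-8.4, 1.8, 2.3]
```

```bash
{ python3 -m inch '[[2,0,0,0,0,0,1],[4,0,0,0,0,0,1]]'; python3 -m inch '[[1,0,0,0,0,0,1],[2,0,0,0,0,0,1]]'; python3 -m inch '[[1,0,0,0,0,0,1],[2,0,0,0,0,0,1]]'; } | grep -E "ee_pos|^force|clock"
```

```text
clock: 10.0
ee_pos: [516.0, 0.3, 36.8]
force: [-6.3, 0.8, 0.1]
clock: 10.25
ee_pos: [518.1, -0.1, 36.7]
force: [-6.0, 0.8, 1.3]
clock: 10.5
ee_pos: [520.1, -0.3, 36.7]
force: [-6.6, 1.7, 0.2]
```

The right-hand mouth gives a clear, steady drag of about 6–8 N from about 46 mm in, so it feels like the right gap. The task says to check all three, so I'll withdraw and feel the middle one.

```bash
{ python3 -m inch '[[-10,0,0,0,0,0,1],[-25,0,0,0,0,0,1],[-40,0,0,0,0,0,1],[-55,0,0,0,0,0,1],[-68,0,0,0,0,0,1],[-76,0,0,0,0,0,1],[-76,0,-4,0,0,0,1],[-76,0,-4,0,0,0,1]]'; python3 -m inch '[[0,-15,0,0,0,0,1],[0,-40,0,0,0,0,1],[0,-65,0,0,0,0,1],[0,-75,0,0,0,0,1],[0,-75,0,0,0,0,1],[0,-75,2.5,0,0,0,1],[0,-75,3.5,0,0,0,1],[0,-75,3.7,0,0,0,1]]'; } | grep -E "ee_|^force|clock"; python3 look.py w4
```

```text
clock: 11.5
ee_pos: [446.9, 10.9, 41.6]
ee_rot: [0.997, -0.075, 0.001, -0.0]
force: [-0.3, -0.3, -1.1]
clock: 12.5
ee_pos: [457.2, 84.7, 37.3]
ee_rot: [0.997, -0.075, -0.0, 0.0]
force: [0.4, 0.2, -0.2]
yaw -0.15038616633748797 [457.2  84.7  37.3] [ 0.38313948  0.15158515 -0.23961664]
head ((595.9944458007812, 64.88650512695312), (250.0631866455078, 32.033531188964844), 81.21553802490234) [[561.0999755859375, -56.20000076293945], [592.7000122070312, -61.099998474121094], [630.9000244140625, 186.0], [599.2999877929688, 190.89999389648438]] 61.657078730356574
sill ((566.3436889648438, 69.56063842773438), (249.81906127929688, 37.798545837402344), 81.40644073486328) [[529.0, -51.099998474121094], [566.4000244140625, -56.79999923706055], [603.7000122070312, 190.1999969482422], [566.2999877929688, 195.89999389648438]] 24.794231663450034
```

View pics/w4.png

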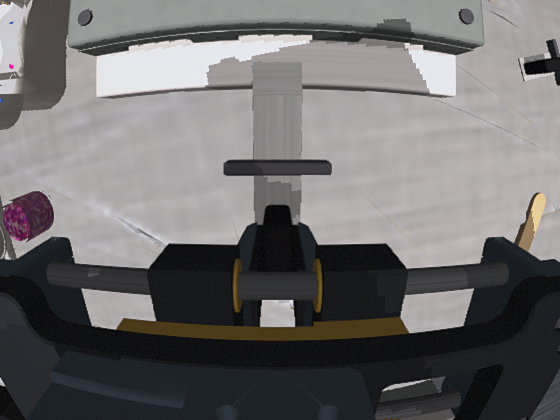

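The blade sits unchanged in the grip (nose at (277,62)) and is centred before the middle mouth. I'll feel the middle gap in small steps.

```bash
{ python3 -m inch '[[6,0,0.4,0,0,0,1],[12,0,0.4,0,0,0,1],[18,0,0.4,0,0,0,1],[22,0,0.4,0,0,0,1],[22,0,0.4,0,0,0,1]]';  python3 -m inch '[[2,0,0,0,0,0,1],[4,0,0,0,0,0,1]]'; python3 -m inch '[[2,0,0,0,0,0,1],[4,0,0,0,0,0,1]]'; } | grep -E "ee_pos|^force|clock"
```

```text
clock: 13.18
ee_pos: [479.3, 81.7, 37.0]
force: [0.4, 0.4, -0.8]
clock: 13.42
ee_pos: [483.0, 81.2, 37.1]
force: [-0.1, 0.5, -0.9]
clock: 13.68
ee_pos: [487.1, 80.6, 37.0]
force: [-0.1, 0.1, -1.0]
```

```bash
{ python3 -m inch '[[2,0,0,0,0,0,1],[4,0,0,0,0,0,1]]'; python3 -m inch '[[2,0,0,0,0,0,1],[4,0,0,0,0,0,1]]';python3 -m inch '[[2,0,0,0,0,0,1],[4,0,0,0,0,0,1]]';python3 -m inch '[[2,0,0,0,0,0,1],[4,0,0,0,0,0,1]]'; } | grep -E "ee_pos|^force|clock"
```

```text
clock: 13.92
ee_pos: [491.0, 80.0, 37.0]
force: [0.4, -0.4, -0.9]
clock: 14.18
ee_pos: [495.0, 79.4, 37.0]
force: [-0.5, -1.3, -0.1]
clock: 14.42
ee_pos: [495.7, 78.9, 36.5]
force: [-23.2, 7.1, 19.8]
clock: 14.68
ee_pos: [497.7, 78.4, 36.3]
force: [-31.6, 6.9, 26.8]
```

It stopped dead at about 25 mm with the force climbing past 30 N, so the middle gap is tight. I'll withdraw and check the grip.

```bash
{ python3 -m inch '[[-4,0,0,0,0,0,1],[-15,0,0,0,0,0,1],[-28,0,0,0,0,0,1],[-40,0,0,0,0,0,1],[-46,0,0,0,0,0,1],[-46,0,-4,0,0,0,1],[-46,0,-4,0,0,0,1]]'; python3 -m inch '[[0,-15,0,0,0,0,1],[0,-40,0,0,0,0,1],[0,-65,0,0,0,0,1],[0,-75,0,0,0,0,1],[0,-75,0,0,0,0,1]]'; } | grep -E "ee_|^force|clock|width"; python3 - <<'E'
from h import *
im,d,P=cloud("wrist"); cv2.imwrite("pics/w5.png",im)
s=manip.read_state(); Rt=R.from_quat(s['ee_rot']); t=s['ee_pos']
L=Rt.inv().apply(P.reshape(-1,3)-t).reshape(P.shape); z=L[...,2]
m=(abs(L[...,1])<40)&(z<11)&(z>-15)
for lo,hi in((40,47),(47,54),(54,60),(60,75),(75,88),(100,125)):
    k=m&(L[...,0]>lo)&(L[...,0]<hi); 
    if k.sum(): print(lo,hi,k.sum(),"y %.1f %.1f z %.1f"%(*np.percentile(L[k][:,1],[2,98]),np.median(L[k][:,2])),"xmax %.1f"%L[k][:,0].max())
E
```

```text
clock: 15.55
ee_pos: [457.9, 85.1, 41.5]
ee_rot: [0.997, -0.075, 0.0, -0.0]
force: [1.1, 0.8, -2.1]
grip_width: 15.9
clock: 16.18
ee_pos: [468.4, 159.8, 40.9]
ee_rot: [0.997, -0.074, -0.0, 0.0]
force: [0.5, -0.5, -0.6]
grip_width: 15.9
40 47 1260 y -30.8 29.9 z -6.1 xmax 47.0
47 54 970 y -29.0 28.1 z 5.9 xmax 53.8
54 60 485 y -14.8 13.9 z 6.9 xmax 60.0
60 75 1175 y -14.8 13.9 z 6.9 xmax 74.7
75 88 1036 y -14.6 14.1 z 7.0 xmax 87.7
100 125 620 y -24.8 14.1 z 9.8 xmax 125.0
```

View pics/w5.png

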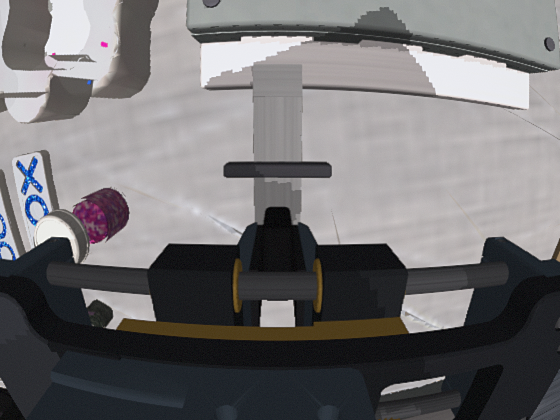

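The picture shows the blade still straight, with its nose at (277,66). It has slipped about 1.5 mm back and 1.2 mm down in the grip. Now the left gap.

```bash
{ python3 -m inch '[[6,0,2,0,0,0,1],[12,0,2.4,0,0,0,1],[18,0,2.4,0,0,0,1],[22,0,2.4,0,0,0,1],[22,0,2.4,0,0,0,1]]';  python3 -m inch '[[2,0,0,0,0,0,1],[4,0,0,0,0,0,1]]'; python3 -m inch '[[2,0,0,0,0,0,1],[4,0,0,0,0,0,1]]'; python3 -m inch '[[2,0,0,0,0,0,1],[4,0,0,0,0,0,1]]';} | grep -E "ee_pos|^force|clock"
```

```text
clock: 16.85
ee_pos: [490.5, 155.8, 38.6]
force: [0.3, -0.6, -0.1]
clock: 17.1
ee_pos: [494.2, 155.3, 38.6]
force: [0.6, -0.0, -1.8]
clock: 17.35
ee_pos: [498.3, 154.8, 38.7]
force: [0.0, -0.4, -0.9]
clock: 17.6
ee_pos: [502.2, 154.1, 38.6]
force: [0.9, -0.2, -1.7]
```

```bash
{ python3 -m inch '[[2,0,0,0,0,0,1],[4,0,0,0,0,0,1]]'; python3 -m inch '[[2,0,0,0,0,0,1],[4,0,0,0,0,0,1]]'; python3 -m inch '[[2,0,0,0,0,0,1],[4,0,0,0,0,0,1]]';} | grep -E "ee_pos|^force|clock"
```

```text
clock: 17.85
ee_pos: [506.2, 153.5, 38.6]
force: [0.6, -0.4, -2.2]
clock: 18.1
ee_pos: [510.1, 152.9, 38.6]
force: [-0.2, 0.2, -1.3]
clock: 18.35
ee_pos: [514.1, 152.3, 38.6]
force: [0.2, 0.1, -1.0]
```

```bash
{ python3 -m inch '[[3,0,0,0,0,0,1],[6,0,0,0,0,0,1]]'; python3 -m inch '[[3,0,0,0,0,0,1],[6,0,0,0,0,0,1]]'; python3 -m inch '[[3,0,0,0,0,0,1],[6,0,0,0,0,0,1]]'; python3 -m inch '[[3,0,0,0,0,0,1],[6,0,0,0,0,0,1]]'; python3 -m inch '[[1.5,0,0,0,0,0,1],[3,0,0,0,0,0,1]]';} | grep -E "ee_pos|^force|clock"
```

```text
clock: 18.6
ee_pos: [520.1, 151.4, 38.6]
force: [0.1, 0.4, -1.6]
clock: 18.85
ee_pos: [526.1, 150.5, 38.6]
force: [0.5, -0.5, -1.7]
clock: 19.1
ee_pos: [531.9, 149.6, 38.6]
force: [-0.3, 0.0, -2.1]
clock: 19.35
ee_pos: [537.9, 148.8, 38.6]
force: [0.1, 0.0, -1.6]
clock: 19.6
ee_pos: [540.7, 148.3, 38.6]
force: [-0.4, 0.7, -1.8]
```

No drag to 57 mm, so the left gap is wide. The right-hand mouth is the right gap, so I'll go back to it.

```bash
{ python3 -m inch '[[-15,0,0,0,0,0,1],[-35,0,0,0,0,0,1],[-55,0,0,0,0,0,1],[-70,0,0,0,0,0,1],[-73,0,0,0,0,0,1],[-73,0,-4,0,0,0,1],[-73,0,-4,0,0,0,1]]'; python3 -m inch '[[0,20,0,0,0,0,1],[0,50,0,0,0,0,1],[0,85,0,0,0,0,1],[0,120,0,0,0,0,1],[0,143,0,0,0,0,1],[0,150,0,0,0,0,1],[0,150,3,0,0,0,1],[0,150,4,0,0,0,1]]'; python3 -m inch '[[0,0,0.3,0,0,0,1],[0,0,0.3,0,0,0,1]]'; } | grep -E "ee_|^force|clock|width"
```

```text
clock: 20.48
ee_pos: [469.4, 159.3, 43.1]
ee_rot: [0.997, -0.075, 0.001, -0.0]
force: [0.8, -0.0, -1.1]
grip_width: 15.8
clock: 21.48
ee_pos: [446.1, 11.3, 38.4]
ee_rot: [0.997, -0.075, -0.0, -0.0]
force: [-0.1, -0.2, -1.9]
grip_width: 16.3
clock: 21.72
ee_pos: [446.1, 11.3, 38.3]
ee_rot: [0.997, -0.074, -0.0, 0.0]
force: [-0.3, 0.5, -0.3]
grip_width: 15.6
```

```bash
{ python3 -m inch '[[8,0,0,0,0,0,1],[16,0,0,0,0,0,1],[24,0,0,0,0,0,1],[32,0,0,0,0,0,1],[40,0,0,0,0,0,1],[46,0,0,0,0,0,1],[50,0,0,0,0,0,1],[50,0,0,0,0,0,1]]'; python3 -m inch '[[4,0,0,0,0,0,1],[8,0,0,0,0,0,1],[12,0,0,0,0,0,1],[16,0,0,0,0,0,1],[20,0,0,0,0,0,1],[23,0,0,0,0,0,1]]'; python3 -m inch '[[1,0,0,0,0,0,1],[2,0,0,0,0,0,1]]'; python3 -m inch '[[1,0,0,0,0,0,1],[2,0,0,0,0,0,1]]'; } | grep -E "ee_pos|^force|clock"
```

```text
clock: 22.72
ee_pos: [495.6, 3.4, 38.3]
force: [-0.1, -0.7, -0.9]
clock: 23.48
ee_pos: [517.1, 0.1, 37.9]
force: [-6.0, 1.4, -2.4]
clock: 23.72
ee_pos: [519.3, -0.2, 37.9]
force: [-5.9, 0.1, -2.7]
clock: 23.98
ee_pos: [521.2, -0.5, 37.9]
force: [-5.7, 1.4, -1.5]
```

```bash
{ python3 -m inch '[[0.5,0,0,0,0,0,1],[1,0,0,0,0,0,1]]'; python3 -m inch '[[0.5,0,0,0,0,0,1],[1,0,0,0,0,0,1]]'; python3 -m inch '[[0.5,0,0,0,0,0,1],[1,0,0,0,0,0,1]]'; } | grep -E "ee_pos|^force|clock"
```

```text
clock: 24.22
ee_pos: [522.2, -0.7, 37.9]
force: [-6.4, 0.7, -2.6]
clock: 24.48
ee_pos: [522.9, -0.8, 37.8]
force: [-9.4, 1.9, 0.3]
clock: 24.72
ee_pos: [522.8, -0.8, 37.7]
force: [-15.9, 2.4, 7.6]
```

The motion stopped at x 522.9 while the force rose from 6 to 16 N, so the collar has met the press. I'll add a small seating push and then let go.

```bash
{ python3 -m inch '[[0.5,0,0,0,0,0,1],[0.5,0,0,0,0,0,1]]'; python3 -m inch '[[0,0,0,0,0,0,0.7],[0,0,0,0,0,0,0.7],[0,0,0,0,0,0,0.5],[0,0,0,0,0,0,0.5],[0,0,0,0,0,0,0.5],[0,0,0,0,0,0,0.5]]'; python3 -m inch '[[0,0,-15,0,0,0,0.5],[0,0,-40,0,0,0,0.4],[0,0,-80,0,0,0,0.4],[-20,0,-120,0,0,0,0.4],[-50,0,-130,0,0,0,0.4],[-50,0,-130,0,0,0,0.4]]'; }; python3 - <<'E'
from h import *
im,d,P=cloud("wrist"); cv2.imwrite("pics/w6.png",im)
np.save("w6",P)
x=np.array([.9889,-.1484]); y=np.array([.1484,.9889]); M=np.array([569.5,-7.1])
q=P[...,:2]-M; X=q@x; Y=q@y; Z=P[...,2]
for n,m in(("collar",(Z>36)&(Z<47)&(abs(Y)<45)&(X>-40)&(X<6)),("handle",(Z>66)&(Z<82)&(abs(Y)<30)&(X<-15)&(X>-110))):
    if m.sum(): print(n,m.sum(),"X",np.percentile(X[m],[2,50,98]).round(1),"Y",np.percentile(Y[m],[2,50,98]).round(1),"Z",np.median(Z[m]))
m=(abs(Z-62)<3)&(abs(Y)<40)&(X>-10)&(X<20); print("head edge X",np.percentile(X[m],[0.5,2]))
E
```

```text
clock: 24.98
ee_pos: [522.8, -0.8, 37.7]
ee_rot: [0.997, -0.075, -0.003, -0.0]
force: [-17.9, 3.0, 9.5]
grip_width: 15.6
finger_force: 30.0
clock: 25.72
ee_pos: [525.8, -1.1, 38.3]
ee_rot: [0.997, -0.075, 0.0, -0.0]
force: [1.0, -0.8, -0.4]
grip_width: 45.9
finger_force: 0.0
clock: 26.48
ee_pos: [475.5, 6.5, 170.0]
ee_rot: [0.997, -0.075, 0.001, -0.0]
force: [0.8, 0.5, 0.5]
grip_width: 54.7
finger_force: 0.0
collar 599 X [-7.1 -3.1  1.1] Y [-31.8  -0.7  30.5] Z 42.37616744290534
handle 845 X [-69.5 -49.3 -28.1] Y [-8.8 -0.7  6.4] Z 74.43838740450315
head edge X [0.88117528 1.4328603 ]
```

View pics/w6.png

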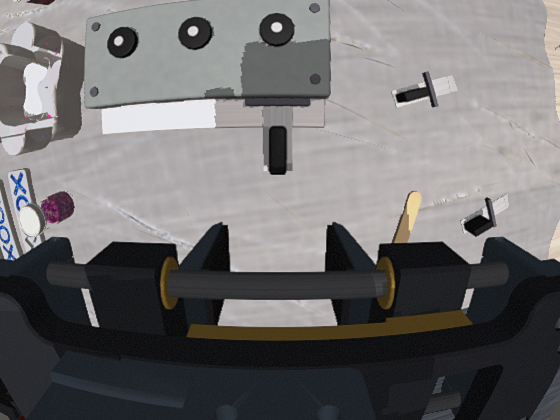

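The picture shows the feeler in the right-hand mouth, with its collar at (277,101) against the press front, the handle at (277,150) and the gripper clear of it. By depth, the collar front is at 1.1 mm and the head's edge at 0.9 mm, so they are flush.

```bash
python3 -c "
from rig import manip
print(manip.hand_in())"
```

```text
the job is handed in; nothing more can be done
None
```

The right gap is the right-hand mouth (a steady 6–8 N drag); the middle is too tight (stops at about 25 mm) and the left too wide (no drag to about 57 mm), so I left the feeler fully home in the right-hand mouth, released it and handed in at about 26.5 s.

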